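# Swap specimen vials in a covered case behind the reagent bottles

### The arm

A 7-joint arm with a two-finger parallel gripper is mounted at the origin on a cart in front of the work surface, level with it; the furniture and walls round the work are solid. World frame = base frame: x ahead of the robot, y to its left, z up, the work surface at z = 0. Lengths are in m, angles in rad, forces in N, time in s.
With the tool pointing down it reaches from about 0.425 to 0.925 m from the base axis. Payload 6.8 kg.
Tool frame: the origin (TCP) lies at the very end of the fingers, on their centre line; the grasp point (between the pads) lies 19 mm behind it; z points along the fingers, y is the line along which they close (so a half turn about z gives the same grasp; the last joint's range is limited). The gripper opens to 85 mm and grips with 20 to 120 N. Pads are 22 mm wide; open, the fingers measure 114 mm over their backs; the gripper's body (76 mm by 85 mm) begins 54 mm behind the grasp point. The pads swing forward as they close: fully open they stand 13 mm farther back than shut.
Start: joints at [-0.108, 0.477, 0.022, 1.555, -0.011, 1.109, -0.083], TCP at [0.675, 0, 0.231] pointing down, gripper open.
Joint ranges: [-2.96, 2.96], [-0.34, 2.1], [-1.41, 1.46], [0.24, 2.44], [-1.37, 4.51], [0.17, 1.92], [-2.96, 2.96]. Speed limits (rad/s): [2.39, 2.39, 3.14, 3.14, 3.14, 3.14, 3.14].

### API

Orientations are given as a unit quaternion [w, x, y, z].
In Python, from station import get_obs, read_camera, hand_in gives the robot as it stands.
- The arm moves only by the tool arm_command, never from a script. Its argument "commands" is one flat list of numbers, 7 for each row, row after row: the shift along the tool's x, y, z in m, then the turn, a rotation vector about the tool's x, y, z in degrees, then the opening, from 0 (shut) to 1 (fully open). In form: [tx, ty, tz, rx, ry, rz, fingers, tx, ty, tz, rx, ry, rz, fingers, ...]. A call has 1 to 8 rows; each row is the pose to reach, as a shift and turn from the pose commanded when the call began, along the tool's axes at that moment; what a row does not reach only later rows make up. A row lasts 1/10 s, in which the tool goes at most 50 mm and 8.59 degrees, less where a joint would pass 70% of its speed; a pose out of reach is approached as far as the arm can. A call with a gripper value outside its range is refused whole. The fingers move at their own pace and stop on an object; "force" is the grip in N (left out, the last holds). Time passes only in rows, so rows that repeat a pose let the fingers close. It gives the time, the measured TCP pose, the force, the opening and the grip force at its end, in the units of the state.
- get_obs(): the state, without advancing time (a new reading comes with each control period).
- read_camera(name): name is "scene" or "side" or "wrist"; returns a dict with "img" (480x640x3 uint8, red, green, blue), "camera_matrix" (3x3 intrinsics, pixels), "k1" (the pictures are not rectified: a ray, as slopes to the right and down, at radius r is drawn at 1 + k1 r^2 times it, then the intrinsics apply), "pose" (4x4, takes a point from camera to world coordinates). Camera axes: x right, y down, z forward; pixel columns grow to the right and rows downward; lengths in m; the calibration is good to about 2 mm. A picture is of the moment at which its call begins. There is no depth.
- hand_in(): hands the job in; it is judged then, once.
The state is a dict: "t": time; "q": joint angles; "joint_vel": joint speeds; "joint_torque": joint torques, N m; "eef_pos": TCP position; "tool_rot": TCP orientation; "contact_force": force on the tool from outside, world axes, zero at the start; "torque": the same for the moment, N m; "gripper_width": opening from 0.0 (shut) to 1.0 (fully open); "grasp_force": force on a finger pad.
Only numpy, scipy, OpenCV 4.12 (cv2) and the standard library are available. Lean on these libraries where they do the work, as an engineer would, in place of code of your own. Each camera call takes 0.05 s, during which the arm holds its last target. There are 200 camera calls.

### The job

I need the blue-capped specimen next, but the two dropper bottles stand in the way of the case's sliding cover: set both aside on the green mat, slide the clear cover open toward the front, stand the blue-capped vial in the black tray, and then put the black-capped vial from the tray away upright in the compartment that the blue one left free. Slide the cover fully shut again and put each bottle back where it stood. Do not let the cover shove a bottle, tip nothing over, and leave the white-capped vial where it is.

Things in the scene. Friction and masses are not known exactly. Their poses are not given: they have to be found in the camera images.
- bottle_amber: dropper bottle of amber fluid with a black dropper cap, 30 mm diameter, 74 mm tall, standing in front of the case; grasp its round body (straight, 28 mm wide, up to about 38 mm; shoulder and cap above). Origin: centre of its underside, z up.
- bottle_white: dropper bottle, white with a white collar and black tip, 28 mm diameter, 67 mm tall, standing in front of the case; grasp its round body (straight, 27 mm wide, up to about 36 mm). Origin: centre of its underside, z up.
- vial_blue: clear vial with a BLUE screw cap, 52 mm tall, body 20 mm and cap 22 mm in diameter, standing in one compartment of the case (seen through the cover); grasp the glass body 12 to 36 mm above its foot. Origin: centre of its underside, z up.
- vial_black: the same kind of vial, 52 mm tall, body 20 mm in diameter, with a BLACK screw cap, standing in the black tray; grasp it as the blue one. Origin: centre of its underside, z up.
- vial_white: vial with a WHITE screw cap and yellow content, 48 mm tall, 20 mm in diameter, standing in another compartment of the case; it stays there. Origin: centre of its underside, z up.
- desiccant: low round metal drying-agent tin with an orange top, 34 mm diameter, 13 mm tall, fixed to the floor of the third compartment; that compartment is taken. Origin: centre of its underside.
- case: fixed slate-grey specimen case, 160 (x) by 216 (y) by 63 mm high; origin: centre of its underside, -x its front. Inside x +-76, y +-104, floor 3 mm above the worktop. Partitions 36 mm high at y = +-34.5 make three compartments, centred on y = -69, 0, +69, 66 mm wide. Its clear flat cover (top at 59 mm) slides toward -x, out over where the bottles stand, and bares the rear part of the inside.
- cover (a joint): how far the clear cover is slid out along the case's -x, m: 0 shut, 0.12 open at its stop; stays where left, friction 1.2 N. Its upright black grip bar is 12 mm thick along the case's x, 40 mm long along y, from 62 to 83 mm above the worktop, centred at x = -52 mm minus the joint value, y = 0 in the case's frame. Cover's edges: x = -80 (front) and +74 mm (rear), minus the joint value.
- tray: fixed shallow black tray, 254 mm (x) by 88 mm (y), walls 2 mm thick, 27 mm high, floor 2 mm above the worktop. The black-capped vial stands in its -x half; a black spare eyepiece (33 mm wide, 45 mm tall) 95 mm from the middle toward +x is not needed. Origin: centre of its underside, x along its length.
- mat: fixed flat dark green mat, 240 mm (x) by 150 mm (y), 2 mm thick, lying empty: the place to set the bottles aside. Origin: centre of its underside, x along its length.

How it is judged:
On the way, in this order (a step that is already met when the one before it is completed fails the run):
1. both bottles stand upright and at rest on the green mat (x of bottle_amber in the frame of mat between -0.12 and 0.12 m and y of bottle_amber in the frame of mat between -0.075 and 0.075 m and height (world z) of each of bottle_amber, bottle_white below 0.008 m and angle between each of bottle_amber, bottle_white's own z axis and vertical below 0.15 rad and linear speed of each of bottle_amber, bottle_white below 0.03 m/s and x of bottle_white in the frame of mat between -0.12 and 0.12 m and y of bottle_white in the frame of mat between -0.075 and 0.075 m), for 0.2 s.
2. the cover is slid open by more than 60 mm (value of joint cover above 0.06 m), for 0.2 s.
3. the blue-capped vial stands in the tray and the black-capped one in the compartment left free, both upright (x of vial_blue in the frame of tray between -0.115 and 0.115 m and y of vial_blue in the frame of tray between -0.034 and 0.034 m and height (world z) of vial_blue below 0.01 m and angle between each of vial_blue, vial_black's own z axis and vertical below 0.15 rad and linear speed of each of vial_blue, vial_black below 0.03 m/s and x of vial_black in the frame of case between -0.07 and 0.07 m and height (world z) of vial_black below 0.011 m and ((y of vial_black in the frame of case between -0.104 and -0.0345 m and not (y of vial_white in the frame of case between -0.104 and -0.0345 m) and not (y of desiccant in the frame of case between -0.104 and -0.0345 m)) or (y of vial_black in the frame of case between -0.0345 and 0.0345 m and not (y of vial_white in the frame of case between -0.0345 and 0.0345 m) and not (y of desiccant in the frame of case between -0.0345 and 0.0345 m)) or (y of vial_black in the frame of case between 0.0345 and 0.104 m and not (y of vial_white in the frame of case between 0.0345 and 0.104 m) and not (y of desiccant in the frame of case between 0.0345 and 0.104 m)))), for 0.2 s.
4. the cover is shut to within 5 mm (value of joint cover below 0.005 m), for 0.2 s.
At the end, for the whole second after the job is handed in: Blue-capped vial upright in the tray; black-capped vial upright in the compartment with neither white vial nor tin; cover shut within 5 mm; each bottle upright within 15 mm of where it stood at the start; white-capped vial within 20 mm of its start; all released and at rest (all of step 3 and value of joint cover below 0.005 m and distance of each of bottle_amber, bottle_white from where it was at the start of the episode below 0.015 m and angle between each of bottle_amber, bottle_white's own z axis and vertical below 0.15 rad and linear speed of each of bottle_amber, bottle_white below 0.03 m/s and distance of vial_white from where it was at the start of the episode below 0.02 m); the robot touches nothing.
It fails at once if a bottle or vial is tipped over (more than 0.7 rad) (angle between any of bottle_amber, bottle_white, vial_blue, vial_black, vial_white's own z axis and vertical above 0.7 rad).
It fails at once if the cover or case is pushed against a bottle (over 1.5 N) (contact force between any of bottle_amber, bottle_white and case above 1.5 N).
It fails at once if the white-capped vial is moved by more than 20 mm (distance of vial_white from where it was at the start of the episode above 0.02 m).
It also fails if it takes over 134 s, if anything falls off the work surface, if the arm or the gripper's body presses on something with over 40 N, if the wrist force passes 120 N, or if a joint passes its speed limit or range.

## Working session

There is one attempt and no reset: what is moved stays moved. The work goes in short steps, Python scripts to look and compute and a tool call to move; the robot and the scene stay as the last step left them, time stands still between calls to the robot, and variables do not carry over. Pictures are saved under pics/ and viewed, at most 14 in all, crops included, and the job is handed in when it is done.

Besides the shell and the picture viewer there is one more tool, called after ">>>" by a JSON object that holds its "op" and its "data". arm_command: Moves the arm, as the interface text tells. Its arguments: {"type":"object","properties":{"commands":{"type":"array","items":{"type":"number"}},"force":{"type":"number"}},"required":["commands"]}

```bash
mkdir -p pics
cat > h.py <<'E'
import numpy as np,cv2,pickle
from station import get_obs,read_camera,hand_in
def snap(n,f):
    c=read_camera(n); cv2.imwrite(f'pics/{f}.png',c['img'][:,:,::-1]); pickle.dump(c,open(f'pics/{f}.pkl','wb')); return c
def load(f): return pickle.load(open(f'pics/{f}.pkl','rb'))
def proj(c,P):
    T=np.linalg.inv(c['pose']);p=np.atleast_2d(P)@T[:3,:3].T+T[:3,3];s=p[:,:2]/p[:,2:]
    s=s*(1+c['k1']*(s**2).sum(1,keepdims=True));K=c['camera_matrix'];return s@K[:2,:2].T+K[:2,2]
def ray(c,uv):
    K=c['camera_matrix'];d=(np.array(uv,float)-K[:2,2])/[K[0,0],K[1,1]];s=d.copy()
    for _ in range(20): s=d/(1+c['k1']*(s@s))
    return c['pose'][:3,:3]@np.r_[s,1],c['pose'][:3,3]
def onz(c,uv,z):
    d,o=ray(c,uv);return (o+d*(z-o[2])/d[2])[:2]
E
python3 - <<'E'
from h import *
for n in('scene','side','wrist'):
    c=snap(n,n+'0');print(n,c['pose'].round(3).tolist(),c['k1'],c['camera_matrix'][0,0])
o=get_obs();print(o['eef_pos'],o['tool_rot'],o['t'])
E
```

```text
scene [[0.698, -0.407, 0.589, 0.042], [-0.716, -0.384, 0.584, -0.525], [-0.011, -0.829, -0.559, 0.516], [0.0, 0.0, 0.0, 1.0]] -0.035496139878318865 434.4720777799844
side [[0.951, -0.116, 0.286, 0.227], [-0.309, -0.369, 0.877, -1.074], [0.003, -0.922, -0.387, 0.498], [0.0, 0.0, 0.0, 1.0]] -0.09671569726686671 474.8894271491454
wrist [[1.0, 0.0, -0.002, 0.675], [-0.0, -0.956, -0.295, 0.076], [-0.002, 0.295, -0.956, 0.374], [0.0, 0.0, 0.0, 1.0]] -0.023337593791389465 332.07246836819655
[6.74556284e-01 1.38608322e-05 2.30549195e-01] [-4.56437559e-04  7.07084675e-01  7.07128537e-01 -5.33972603e-04] 0.15
```

View pics/scene0.png

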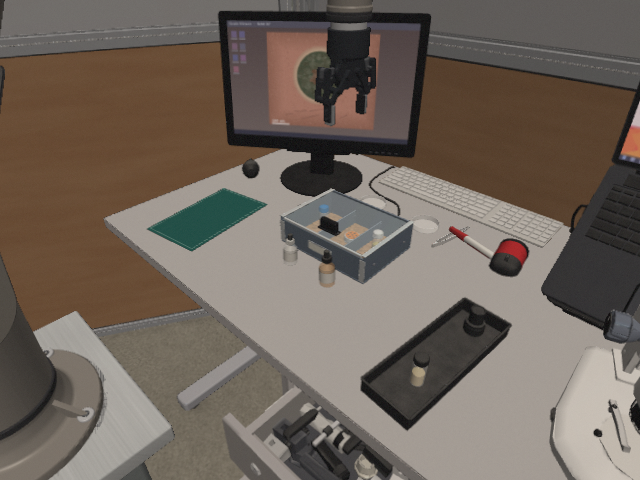

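View pics/side0.png

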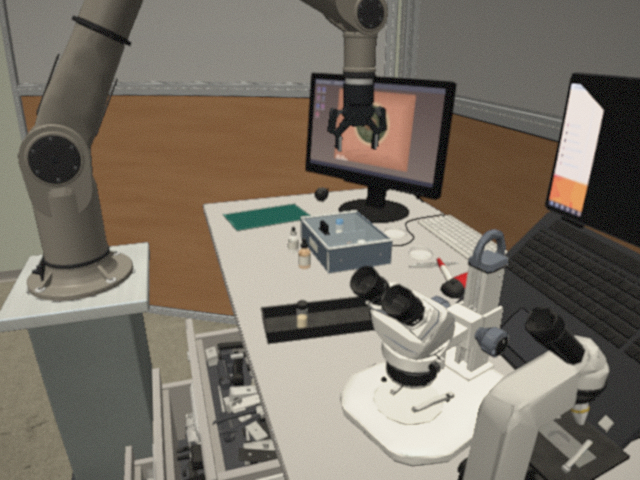

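View pics/wrist0.png

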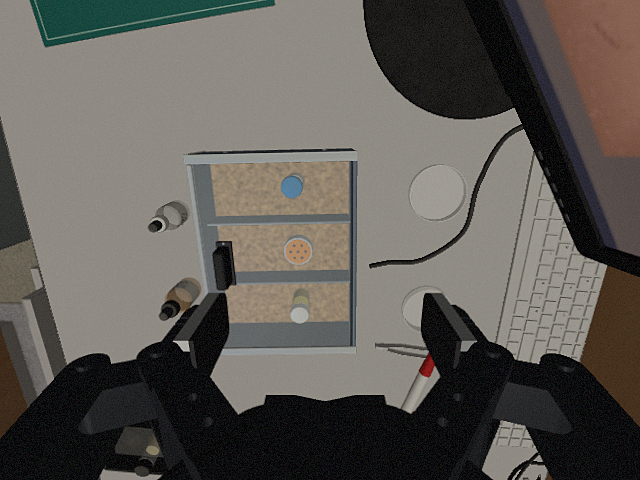

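The wrist view (right = +x, up = +y) shows the blue cap at about (292,187), tin (298,251), white cap (300,314), grip bar (223,265), the bottles' feet near (175,212) and (187,290), and the mat at top left. The scene view shows the tray with the black vial at (418,370). I'll enlarge these for more precise readings.

Run:
```python
from h import *
w=load('wrist0')['img'][:,:,::-1];s=load('scene0')['img'][:,:,::-1]
cv2.imwrite('pics/c1.png',cv2.resize(w[145:360,140:405],None,fx=3,fy=3,interpolation=cv2.INTER_CUBIC)[:600])
cv2.imwrite('pics/c1.png',cv2.resize(w[145:360,140:405],(740,600),interpolation=cv2.INTER_CUBIC))
a=cv2.resize(s[180:300,140:300],(800,600),interpolation=cv2.INTER_CUBIC)
b=cv2.resize(s[290:425,350:530],(800,600),interpolation=cv2.INTER_CUBIC)
cv2.imwrite('pics/c3.png',b)
a=cv2.resize(s[175:300,140:420],(800,357),interpolation=cv2.INTER_CUBIC)
cv2.imwrite('pics/c2.png',a)
```

```text
(no output)
```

View pics/c1.png

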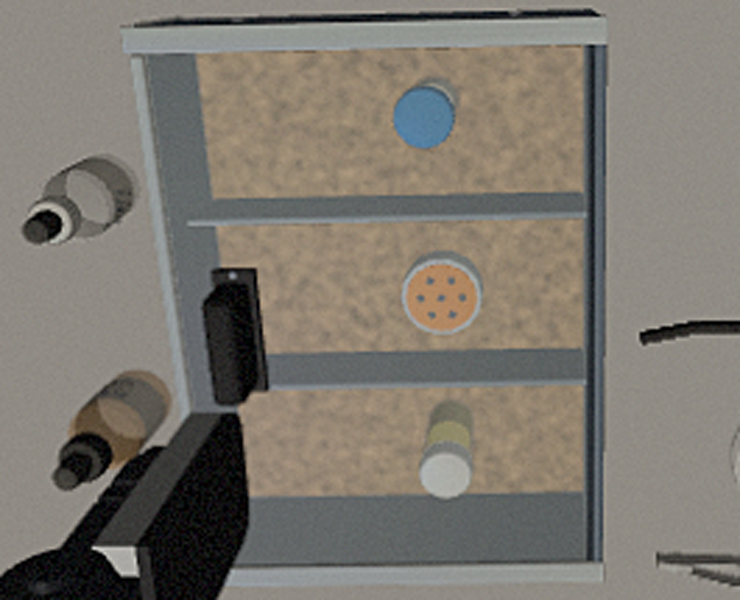

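View pics/c2.png

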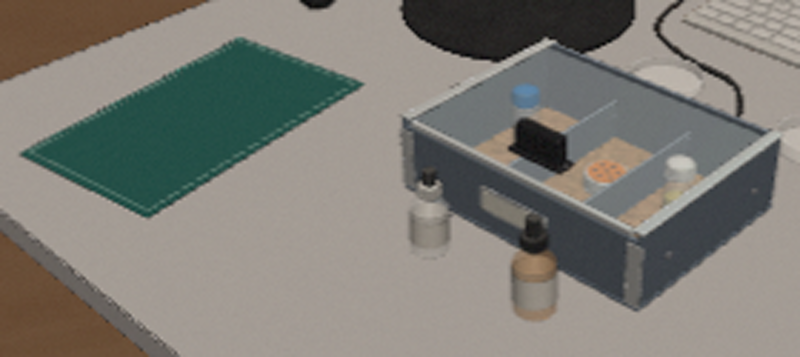

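View pics/c3.png

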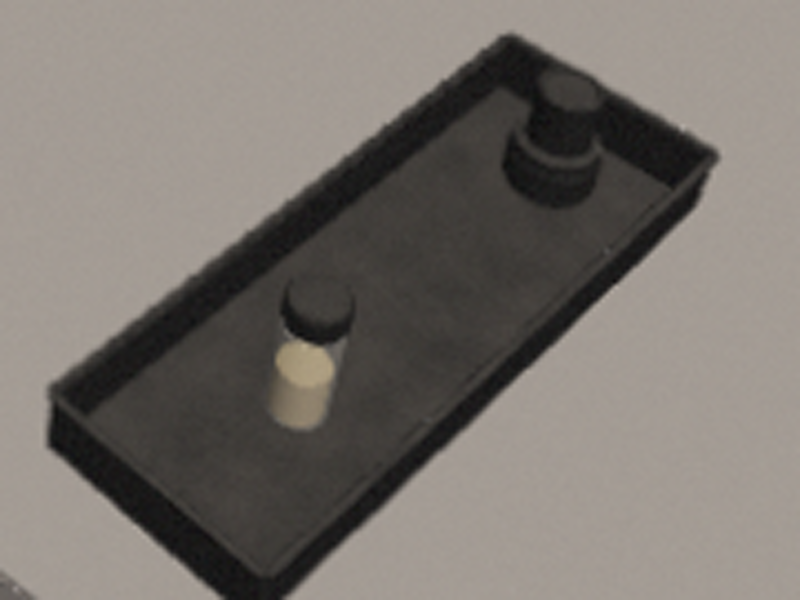

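Run:
```python
from h import *
w=load('wrist0');s=load('scene0')
W=lambda x,y,z:onz(w,(140+x/2.792,145+y/2.791),z).round(4)
S=lambda x,y,z:onz(s,(140+x/2.857,175+y/2.857),z).round(4)
T=lambda x,y,z:onz(s,(350+x/4.444,290+y/4.444),z).round(4)
print('case W',W(122,30,.063),W(606,18,.063),W(603,580,.063))
print('case S',S(403,118,.063),S(551,40,.063),S(640,238,.063),S(778,135,.063))
print('amber',W(67,478,.074),W(132,405,.0),S(535,218,.074),S(535,308,0))
print('white',W(42,228,.067),W(103,188,0),S(429,174,.067),S(429,246,0))
print('blue',W(424,118,.055),S(526,92,.055));print('whitev',W(445,474,.051),S(680,163,.051))
print('bar',W(225,345,.083),S(543,133,.083)); print('tin',W(442,297,.016),S(605,175,.016))
print('mat',S(240,38,0.002),S(363,85,.002),S(148,216,.002),S(22,153,.002))
print('tray',T(508,35,.027),T(718,155,.027),T(50,392,.027),T(268,578,.027))
print('black',T(320,302,.054),T(301,410,.002))
```

```text
case W [0.5447 0.0558] [0.7038 0.0593] [ 0.7088 -0.1567]
case S [0.5394 0.0472] [0.7003 0.0501] [ 0.542  -0.1638] [ 0.7015 -0.1586]
amber [ 0.5085 -0.1049] [ 0.5024 -0.1122] [ 0.502  -0.1132] [ 0.5051 -0.1115]
white [ 0.5102 -0.0108] [ 0.5026 -0.0125] [ 0.4983 -0.0229] [ 0.5041 -0.0133]
blue [0.6426 0.0252] [0.6366 0.0181]
whitev [ 0.6464 -0.1163] [ 0.6421 -0.1203]
bar [ 0.5754 -0.0477] [ 0.5679 -0.0602]
tin [ 0.6439 -0.0548] [ 0.6371 -0.0599]
mat [0.6009 0.3355] [0.62   0.1887] [0.388  0.1575] [0.3672 0.3025]
tray [ 0.6093 -0.3265] [ 0.6023 -0.4108] [ 0.3624 -0.3039] [ 0.3545 -0.3884]
black [ 0.4274 -0.3548] [ 0.4285 -0.3553]
```

>>> {"op": "arm_command", "data": {"commands": [-0.007,-0.02,0,0,0,-8.5,1,-0.015,-0.04,0,0,0,-17,1,-0.022,-0.06,0,0,0,-25.5,1,-0.03,-0.08,0,0,0,-34,1,-0.037,-0.1,0,0,0,-42.5,1,-0.045,-0.12,0,0,0,-51,1,-0.052,-0.14,0,0,0,-59.5,1,-0.06,-0.165,0,0,0,-68,1]}}

```text
t: 0.95
eef_pos: [0.5094, -0.0602, 0.2311]
tool_rot: [-0.0, 0.188, 0.982, 0.0]
contact_force: [-0.9, -0.4, -0.9]
gripper_width: 0.998
grasp_force: 0.0
```

>>> {"op": "arm_command", "data": {"commands": [0,0,0,0,0,-8.5,1,0,0,0,0,0,-17,1,0,0,0,0,0,-22,1,0,0,0,0,0,-22,1,0,0,0,0,0,-22,1]}}

```text
t: 1.45
eef_pos: [0.5099, -0.0601, 0.2312]
tool_rot: [-0.0, 0.001, 1.0, 0.0]
contact_force: [0.3, 0.6, -1.1]
gripper_width: 1.002
grasp_force: 0.0
```

Run:
```python
from h import *
c=snap('wrist','w1');print(c['pose'].round(3).tolist());o=get_obs();print(o['eef_pos'].round(4),o['tool_rot'].round(4),o['q'].round(2))
cv2.imwrite('pics/w1c.png',cv2.resize(c['img'][:,:,::-1],(800,600),interpolation=cv2.INTER_CUBIC))
```

```text
[[0.003, 0.956, 0.295, 0.435], [1.0, -0.003, -0.0, -0.059], [0.001, 0.295, -0.956, 0.375], [0.0, 0.0, 0.0, 1.0]]
[ 0.5099 -0.06    0.2312] [-1.0e-04  1.2e-03  1.0e+00  0.0e+00] [ 0.21  0.23 -0.25  1.92  0.07  1.    1.5 ]
```

View pics/w1c.png

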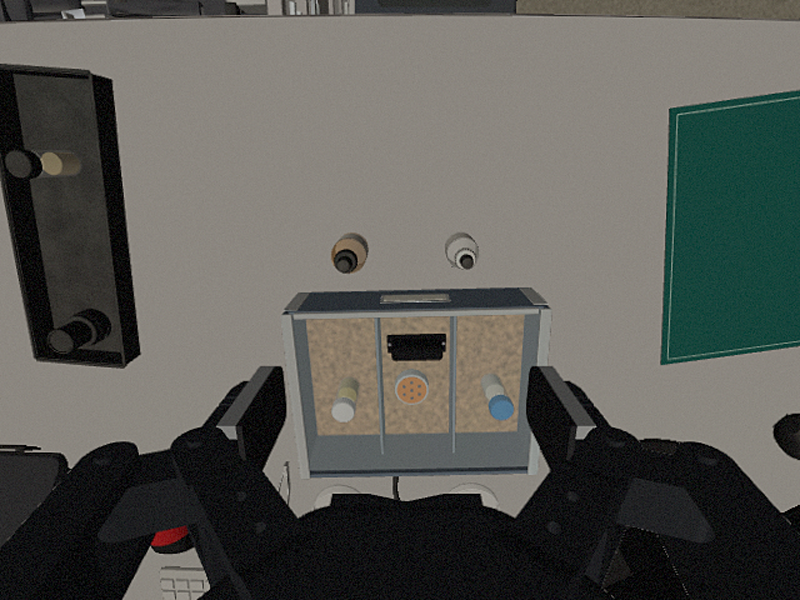

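The view is almost straight down. Amber foot is near (350,249) with tip (345,262), white foot (462,248) with tip (467,262). Blue cap is at (501,408), bar (416,347), black vial foot about (68,164) with cap (23,164), and the mat's inner corners are (668,107) and (661,364).

Run:
```python
from h import *
w=load('w1')
W=lambda x,y,z:onz(w,(x/1.25,y/1.25),z).round(4)
print('amber',W(345,262,.074),W(350,249,0));print('white',W(467,262,.067),W(462,248,0))
print('blue',W(501,408,.055),'wv',W(343,411,.051),'tin',W(411,388,.016))
print('black',W(23,164,.054),W(68,164,.002),'eyep',W(62,340,.047))
print('case front top',W(284,314,.063),W(551,309,.063),'rear',W(300,476,.063),W(537,472,.063))
print('bar',W(389,341,.083),W(445,340,.083),W(417,358,.083))
print('mat',W(668,107,.002),W(661,364,.002));print('tray',W(112,78,.027),W(140,355,.027),W(34,360,.027))
```

```text
amber [ 0.5033 -0.1042] [ 0.508  -0.1101]
white [ 0.5052 -0.0126] [ 0.5074 -0.0076]
blue [0.6401 0.0248] wv [ 0.6452 -0.1158] tin [ 0.6423 -0.0543]
black [ 0.431  -0.3472] [ 0.4311 -0.3532] eyep [ 0.5777 -0.3587]
case front top [ 0.5482 -0.1566] [0.5446 0.0567] rear [ 0.706  -0.1566] [0.7025 0.0603]
bar [ 0.563  -0.0721] [ 0.5623 -0.0293] [ 0.5774 -0.0506]
mat [0.3876 0.1607] [0.6251 0.1966]
tray [ 0.3685 -0.2842] [ 0.6015 -0.3062] [ 0.6069 -0.4096]
```

>>> {"op": "arm_command", "data": {"commands": [0.004,0.049,0.03,0,0,0,1,0.004,0.049,0.07,0,0,0,1,0.004,0.049,0.11,0,0,0,0.8,0.004,0.049,0.15,0,0,0,0.7,0.004,0.049,0.19,0,0,0,0.6,0.004,0.049,0.215,0,0,0,0.6,0.004,0.049,0.224,0,0,0,0.6,0.004,0.049,0.224,0,0,0,0.6], "force": 25}}

```text
t: 2.3
eef_pos: [0.5054, -0.0109, 0.0065]
tool_rot: [-0.001, 0.0, 1.0, -0.0]
contact_force: [0.2, -0.1, 0.0]
gripper_width: 0.603
grasp_force: 0.0
```

>>> {"op": "arm_command", "data": {"commands": [0,0,0,0,0,0,0.25,0,0,0,0,0,0,0.15,0,0,0,0,0,0,0.1,0,0,0,0,0,0,0.1,0,0,0,0,0,0,0.1]}}

```text
t: 2.8
eef_pos: [0.5073, -0.0109, 0.0087]
tool_rot: [0.001, 0.0, 1.0, 0.0]
contact_force: [-0.7, -0.1, 8.5]
gripper_width: 0.301
grasp_force: 26.6
```

>>> {"op": "arm_command", "data": {"commands": [0,0,-0.02,0,0,0,0.1,0,0,-0.05,0,0,0,0.1,-0.003,0.025,-0.08,0,0,0,0.1,-0.01,0.06,-0.09,0,0,0,0.1,-0.015,0.1,-0.09,0,0,0,0.1,-0.02,0.14,-0.09,0,0,0,0.1,-0.025,0.18,-0.09,0,0,0,0.1,-0.03,0.22,-0.09,0,0,0,0.1]}}

```text
t: 3.6
eef_pos: [0.5362, 0.2104, 0.0979]
tool_rot: [0.0, 0.0, 1.0, 0.0]
contact_force: [0.7, -0.7, -0.2]
gripper_width: 0.304
grasp_force: 25.9
```

>>> {"op": "arm_command", "data": {"commands": [-0.003,0.03,0,0,0,0,0.1,-0.003,0.046,0.02,0,0,0,0.1,-0.003,0.046,0.05,0,0,0,0.1,-0.003,0.046,0.07,0,0,0,0.1,-0.003,0.046,0.08,0,0,0,0.1,-0.003,0.046,0.086,0,0,0,0.1,-0.003,0.046,0.087,0,0,0,0.1,-0.003,0.046,0.087,0,0,0,0.1]}}

```text
t: 4.4
eef_pos: [0.5396, 0.2551, 0.0111]
tool_rot: [0.001, 0.0, 1.0, 0.0]
contact_force: [-0.4, 0.5, -0.6]
gripper_width: 0.306
grasp_force: 25.8
```

>>> {"op": "arm_command", "data": {"commands": [0,0,0,0,0,0,0.4,0,0,0,0,0,0,0.6,0,0,0,0,0,0,0.7,0,0,-0.02,0,0,0,0.7,0,0,-0.06,0,0,0,0.7,0,0,-0.1,0,0,0,0.7,0.01,-0.04,-0.12,0,0,0,0.7]}}

```text
t: 5.1
eef_pos: [0.531, 0.2219, 0.1346]
tool_rot: [0.003, -0.004, 1.0, 0.004]
contact_force: [0.3, 0.6, 0.5]
gripper_width: 0.701
grasp_force: 0.0
```

>>> {"op": "arm_command", "data": {"commands": [0.005,-0.05,-0.01,0,0,0,0.7,0.01,-0.1,-0.01,0,0,0,0.7,0.015,-0.15,-0.01,0,0,0,0.7,0.018,-0.2,-0.01,0,0,0,0.7,0.02,-0.25,-0.01,0,0,0,0.7,0.024,-0.3,-0.01,0,0,0,0.7,0.024,-0.322,-0.01,0,0,0,0.7,0.024,-0.322,-0.01,0,0,0,0.7]}}

```text
t: 5.9
eef_pos: [0.5044, -0.112, 0.1405]
tool_rot: [0.0, 0.004, 1.0, -0.001]
contact_force: [0.7, 0.1, -0.3]
gripper_width: 0.702
grasp_force: 0.0
```

>>> {"op": "arm_command", "data": {"commands": [0,0,0.03,0,0,0,0.7,0,0,0.07,0,0,0,0.7,0,0,0.11,0,0,0,0.65,0,0,0.125,0,0,0,0.6,0,0,0.131,0,0,0,0.6,0,0,0.131,0,0,0,0.6]}}

```text
t: 6.5
eef_pos: [0.505, -0.1059, 0.009]
tool_rot: [-0.0, -0.001, 1.0, 0.0]
contact_force: [-0.6, -0.3, -0.1]
gripper_width: 0.604
grasp_force: 0.0
```

>>> {"op": "arm_command", "data": {"commands": [0,0,0,0,0,0,0.25,0,0,0,0,0,0,0.15,0,0,0,0,0,0,0.1,0,0,0,0,0,0,0.1,0,0,0,0,0,0,0.1]}}

```text
t: 7.0
eef_pos: [0.5062, -0.107, 0.0107]
tool_rot: [0.001, 0.0, 1.0, -0.0]
contact_force: [-0.4, 0.4, 7.4]
gripper_width: 0.328
grasp_force: 25.0
```

>>> {"op": "arm_command", "data": {"commands": [0,0,-0.02,0,0,0,0.1,0,0,-0.05,0,0,0,0.1,0.005,0.025,-0.08,0,0,0,0.1,0.015,0.065,-0.09,0,0,0,0.1,0.025,0.11,-0.09,0,0,0,0.1,0.035,0.155,-0.09,0,0,0,0.1,0.045,0.2,-0.09,0,0,0,0.1,0.052,0.245,-0.09,0,0,0,0.1]}}

```text
t: 7.8
eef_pos: [0.4523, 0.1395, 0.1]
tool_rot: [0.001, 0.0, 1.0, 0.0]
contact_force: [0.4, -0.3, 0.0]
gripper_width: 0.33
grasp_force: 25.0
```

>>> {"op": "arm_command", "data": {"commands": [0.003,0.045,0,0,0,0,0.1,0.004,0.085,0,0,0,0,0.1,0.004,0.102,0.03,0,0,0,0.1,0.004,0.102,0.06,0,0,0,0.1,0.004,0.102,0.078,0,0,0,0.1,0.004,0.102,0.086,0,0,0,0.1,0.004,0.102,0.087,0,0,0,0.1,0.004,0.102,0.087,0,0,0,0.1]}}

```text
t: 8.6
eef_pos: [0.4495, 0.2401, 0.0129]
tool_rot: [0.0, 0.0, 1.0, 0.0]
contact_force: [-0.4, 0.5, 0.6]
gripper_width: 0.331
grasp_force: 24.6
```

>>> {"op": "arm_command", "data": {"commands": [0,0,0,0,0,0,0.4,0,0,0,0,0,0,0.6,0,0,0,0,0,0,0.7,0,0,-0.02,0,0,0,0.7,0,0,-0.06,0,0,0,0.7,0,0,-0.1,0,0,0,0.7,-0.02,-0.04,-0.16,0,0,0,0.7,-0.02,-0.04,-0.16,0,0,0,0.7]}}

```text
t: 9.4
eef_pos: [0.4711, 0.1991, 0.176]
tool_rot: [0.002, 0.0, 1.0, 0.001]
contact_force: [0.7, -1.0, -0.8]
gripper_width: 0.7
grasp_force: 0.0
```

>>> {"op": "arm_command", "data": {"commands": [-0.012,-0.03,0,0,0,8.5,0.5,-0.025,-0.06,0,0,0,17,0.5,-0.037,-0.09,0,0,0,25.5,0.5,-0.05,-0.12,0,0,0,34,0.5,-0.062,-0.15,0,0,0,42.5,0.5,-0.075,-0.18,0,0,0,51,0.5,-0.087,-0.21,0,0,0,59.5,0.5,-0.102,-0.25,0,0,0,68,0.5]}}

```text
t: 10.2
eef_pos: [0.5712, -0.0497, 0.1725]
tool_rot: [-0.0, 0.561, 0.828, 0.001]
contact_force: [-0.1, 0.3, 0.1]
gripper_width: 0.498
grasp_force: 0.0
```

>>> {"op": "arm_command", "data": {"commands": [0,0,0,0,0,8.5,0.5,0,0,0,0,0,17,0.5,0,0,0,0,0,22,0.5,0,0,0,0,0,22,0.5,0,0,0,0,0,22,0.5]}}

```text
t: 10.7
eef_pos: [0.5709, -0.0498, 0.1724]
tool_rot: [0.0, 0.706, 0.708, 0.0]
contact_force: [-0.2, 0.4, 0.6]
gripper_width: 0.5
grasp_force: 0.0
```

>>> {"op": "arm_command", "data": {"commands": [0,0.002,0.03,0,0,0,0.5,0,0.002,0.07,0,0,0,0.5,0,0.002,0.095,0,0,0,0.5,0,0.002,0.106,0,0,0,0.5,0,0.002,0.106,0,0,0,0.5], "force": 20}}

```text
t: 11.2
eef_pos: [0.5721, -0.0499, 0.0651]
tool_rot: [-0.001, 0.707, 0.708, -0.001]
contact_force: [0.7, -0.6, 0.0]
gripper_width: 0.499
grasp_force: 0.0
```

>>> {"op": "arm_command", "data": {"commands": [0,0,0,0,0,0,0.3,0,0,0,0,0,0,0.15,0,0,0,0,0,0,0.05,0,0,0,0,0,0,0,0,0,0,0,0,0,0,0,0,0,0,0,0,0]}}

```text
t: 11.8
eef_pos: [0.574, -0.05, 0.0679]
tool_rot: [0.001, 0.707, 0.707, 0.001]
contact_force: [-2.1, 0.2, 7.1]
gripper_width: 0.134
grasp_force: 24.1
```

>>> {"op": "arm_command", "data": {"commands": [0,-0.01,0,0,0,0,0,0,-0.025,0,0,0,0,0,-0.001,-0.045,0,0,0,0,0,-0.001,-0.065,0,0,0,0,0,-0.002,-0.085,0,0,0,0,0,-0.002,-0.1,0,0,0,0,0,-0.002,-0.112,0,0,0,0,0,-0.002,-0.116,0,0,0,0,0]}}

```text
t: 12.6
eef_pos: [0.4575, -0.0524, 0.0679]
tool_rot: [0.002, 0.707, 0.707, 0.001]
contact_force: [3.1, -1.6, 6.9]
gripper_width: 0.136
grasp_force: 24.3
```

>>> {"op": "arm_command", "data": {"commands": [0,0,0,0,0,0,0.2,0,0,0,0,0,0,0.5,0,0,-0.04,0,0,0,0.6,0,0.03,-0.08,0,0,0,0.6,0.03,0.07,-0.12,0,0,0,0.6,0.05,0.12,-0.12,0,0,0,0.6,0.05,0.18,-0.12,0,0,0,0.6,0.05,0.18,-0.12,0,0,0,0.6]}}

```text
t: 13.4
eef_pos: [0.6406, 0.0, 0.1866]
tool_rot: [0.001, 0.706, 0.708, 0.001]
contact_force: [-0.4, -0.5, -0.1]
gripper_width: 0.604
grasp_force: 0.0
```

Run:
```python
from h import *
c=snap('wrist','w2');o=get_obs();print(o['eef_pos'].round(4),o['tool_rot'].round(4))
cv2.imwrite('pics/w2c.png',cv2.resize(c['img'][:,:,::-1],(800,600),interpolation=cv2.INTER_CUBIC))
```

```text
[ 6.426e-01 -2.000e-04  1.862e-01] [0.0011 0.7064 0.7078 0.0016]
```

View pics/w2c.png

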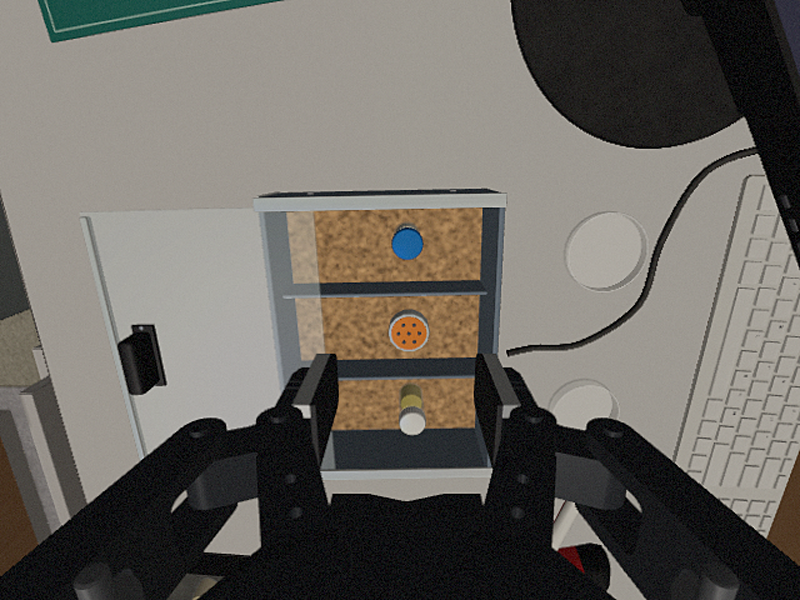

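The cover is open with its rear edge at column 323. The blue cap is at (407,243) and is fully bared.

Run:
```python
from h import *
w=load('w2')
W=lambda x,y,z:onz(w,(x/1.25,y/1.25),z).round(4)
print('blue',W(407,243,.055),'wv',W(412,422,.051),'edge',W(320,212,.058),W(323,280,.058),'bar',W(132,365,.083))
print('mat',W(54,41,.002), 'case',W(253,199,.063),W(506,197,.063),W(490,478,.063))
```

```text
blue [0.6417 0.0264] wv [ 0.6461 -0.1151] edge [0.5853 0.0472] [0.5847 0.0015] bar [ 0.459  -0.0503]
mat [0.3904 0.1625] case [0.5443 0.0559] [0.7041 0.0573] [ 0.7075 -0.1582]
```

>>> {"op": "arm_command", "data": {"commands": [0.013,-0.001,0.0,0,0,0,0.45,0.026,-0.001,0.03,0,0,0,0.45,0.026,-0.001,0.07,0,0,0,0.45,0.026,-0.001,0.1,0,0,0,0.45,0.026,-0.001,0.125,0,0,0,0.45,0.026,-0.001,0.15,0,0,0,0.45,0.026,-0.001,0.168,0,0,0,0.45,0.026,-0.001,0.168,0,0,0,0.45]}}

```text
t: 14.25
eef_pos: [0.6323, 0.0248, 0.0156]
tool_rot: [-0.002, 0.707, 0.707, -0.002]
contact_force: [0.0, 0.4, -0.5]
gripper_width: 0.453
grasp_force: 0.1
```

>>> {"op": "arm_command", "data": {"commands": [0,0,0,0,0,0,0.25,0,0,0,0,0,0,0.15,0,0,0,0,0,0,0.05,0,0,0,0,0,0,0.05,0,0,0,0,0,0,0.05]}}

```text
t: 14.75
eef_pos: [0.6365, 0.0241, 0.0191]
tool_rot: [0.0, 0.707, 0.707, 0.0]
contact_force: [-0.2, -1.3, 3.2]
gripper_width: 0.24
grasp_force: 21.6
```

>>> {"op": "arm_command", "data": {"commands": [0,0,-0.02,0,0,0,0.05,0,0,-0.05,0,0,0,0.05,0,0,-0.09,0,0,0,0.05,0,0,-0.115,0,0,0,0.05,-0.03,-0.01,-0.115,0,0,0,0.05,-0.07,-0.025,-0.115,0,0,0,0.05,-0.11,-0.04,-0.115,0,0,0,0.05,-0.15,-0.054,-0.115,0,0,0,0.05]}}

```text
t: 15.55
eef_pos: [0.5812, -0.1274, 0.1336]
tool_rot: [0.0, 0.707, 0.707, 0.0]
contact_force: [0.7, -0.3, -0.4]
gripper_width: 0.237
grasp_force: 21.3
```

>>> {"op": "arm_command", "data": {"commands": [-0.04,-0.014,0,0,0,0,0.05,-0.08,-0.028,0,0,0,0,0.05,-0.12,-0.042,0,0,0,0,0.05,-0.16,-0.056,0,0,0,0,0.05,-0.2,-0.07,0,0,0,0,0.05,-0.227,-0.078,0,0,0,0,0.05,-0.227,-0.078,0,0,0,0,0.05,-0.227,-0.078,0,0,0,0,0.05]}}

```text
t: 16.35
eef_pos: [0.5036, -0.3535, 0.1333]
tool_rot: [-0.0, 0.708, 0.706, 0.0]
contact_force: [0.7, 1.0, -1.2]
gripper_width: 0.231
grasp_force: 21.3
```

Run:
```python
from h import *
c=snap('wrist','w3');o=get_obs();print(o['eef_pos'].round(4),o['tool_rot'].round(4))
cv2.imwrite('pics/w3c.png',cv2.resize(c['img'][:,:,::-1],(800,600),interpolation=cv2.INTER_CUBIC))
```

```text
[ 0.5044 -0.3521  0.1332] [-2.000e-04  7.069e-01  7.073e-01  4.000e-04]
```

View pics/w3c.png

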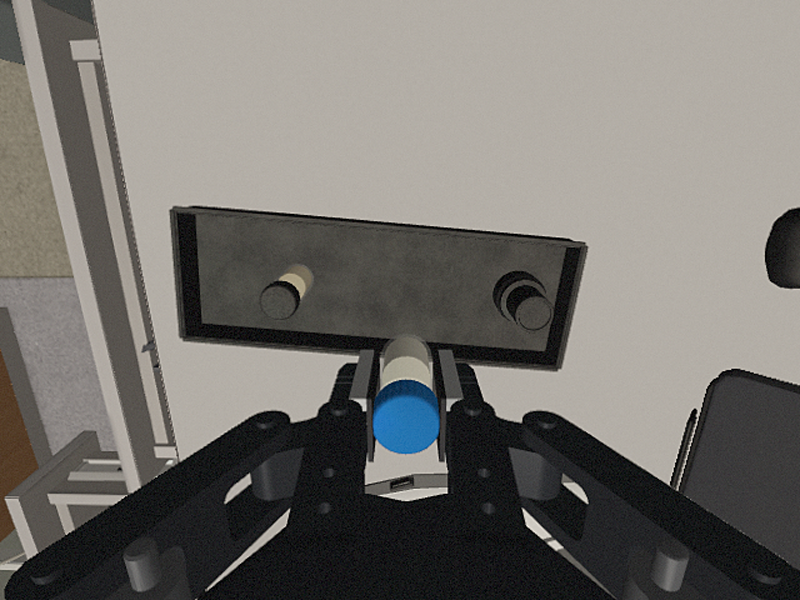

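The blue vial hangs upright in the grip. The tray rim corners are at (172,208), (586,242), (558,369) and (183,339), and the black cap is at (280,299).

Run:
```python
from h import *
w=load('w3')
W=lambda x,y,z:onz(w,(x/1.25,y/1.25),z).round(4)
r=[W(*p,.027) for p in((172,208),(586,242),(558,369),(183,339))];print(r,np.mean(r,0))
print('black',W(280,299,.054),W(297,280,.002),'eyep',W(532,312,.047))
```

```text
[array([ 0.3641, -0.301 ]), array([ 0.6136, -0.3221]), array([ 0.6056, -0.4079]), array([ 0.3572, -0.3857])] [ 0.485125 -0.354175]
black [ 0.4325 -0.3495] [ 0.4289 -0.3526] eyep [ 0.578  -0.3601]
```

>>> {"op": "arm_command", "data": {"commands": [0,0,0.03,0,0,0,0.05,0,0,0.06,0,0,0,0.05,0,0,0.09,0,0,0,0.05,0,0,0.108,0,0,0,0.05,0,0,0.114,0,0,0,0.05,0,0,0.1155,0,0,0,0.05,0,0,0.1155,0,0,0,0.05]}}

```text
t: 17.1
eef_pos: [0.505, -0.3519, 0.0183]
tool_rot: [0.0, 0.706, 0.708, 0.0]
contact_force: [0.4, 0.1, 0.4]
gripper_width: 0.235
grasp_force: 21.3
```

>>> {"op": "arm_command", "data": {"commands": [0,0,0,0,0,0,0.35,0,0,0,0,0,0,0.45,0,0,0,0,0,0,0.45,0,0,-0.02,0,0,0,0.45,0,0,-0.05,0,0,0,0.45,0,0,-0.08,0,0,0,0.45,0.001,-0.04,-0.08,0,0,0,0.45,0.002,-0.074,-0.08,0,0,0,0.45]}}

```text
t: 17.9
eef_pos: [0.43, -0.3513, 0.0991]
tool_rot: [0.001, 0.707, 0.707, 0.0]
contact_force: [-1.0, -1.3, -0.9]
gripper_width: 0.448
grasp_force: 0.0
```

>>> {"op": "arm_command", "data": {"commands": [0,0,0,0,0,0,0.45,0,0,0.02,0,0,0,0.45,0,0,0.045,0,0,0,0.45,0,0,0.065,0,0,0,0.45,0,0,0.08,0,0,0,0.45,0,0,0.08,0,0,0,0.45]}}

```text
t: 18.5
eef_pos: [0.4292, -0.3501, 0.0161]
tool_rot: [-0.002, 0.707, 0.707, -0.0]
contact_force: [-0.5, 0.6, 0.8]
gripper_width: 0.448
grasp_force: 0.0
```

>>> {"op": "arm_command", "data": {"commands": [0,0,0,0,0,0,0.25,0,0,0,0,0,0,0.15,0,0,0,0,0,0,0.05,0,0,0,0,0,0,0.05,0,0,0,0,0,0,0.05]}}

```text
t: 19.0
eef_pos: [0.4304, -0.3513, 0.0184]
tool_rot: [0.001, 0.707, 0.707, 0.0]
contact_force: [0.4, -0.5, 2.1]
gripper_width: 0.233
grasp_force: 21.3
```

>>> {"op": "arm_command", "data": {"commands": [0,0,-0.02,0,0,0,0.05,0,0,-0.05,0,0,0,0.05,0,0,-0.09,0,0,0,0.05,0.02,0.012,-0.12,0,0,0,0.05,0.055,0.032,-0.12,0,0,0,0.05,0.09,0.052,-0.12,0,0,0,0.05,0.125,0.072,-0.12,0,0,0,0.05,0.16,0.092,-0.12,0,0,0,0.05]}}

```text
t: 19.8
eef_pos: [0.5226, -0.1896, 0.1382]
tool_rot: [0.0, 0.707, 0.707, 0.0]
contact_force: [-0.6, -0.8, -0.1]
gripper_width: 0.234
grasp_force: 21.0
```

>>> {"op": "arm_command", "data": {"commands": [0.035,0.02,0,0,0,0,0.05,0.07,0.04,0,0,0,0,0.05,0.105,0.06,0,0,0,0,0.05,0.14,0.08,0,0,0,0,0.05,0.175,0.1,0,0,0,0,0.05,0.213,0.118,0,0,0,0,0.05,0.213,0.118,0,0,0,0,0.05,0.213,0.118,0,0,0,0,0.05]}}

```text
t: 20.6
eef_pos: [0.6399, 0.0234, 0.1375]
tool_rot: [-0.0, 0.706, 0.708, -0.0]
contact_force: [0.3, -1.7, -0.4]
gripper_width: 0.232
grasp_force: 21.0
```

>>> {"op": "arm_command", "data": {"commands": [0,0,0,0,0,0,0.05,0,0,0.03,0,0,0,0.05,0,0,0.06,0,0,0,0.05,0,0,0.09,0,0,0,0.05,0,0,0.108,0,0,0,0.05,0,0,0.116,0,0,0,0.05,0,0,0.119,0,0,0,0.05,0,0,0.119,0,0,0,0.05]}}

```text
t: 21.4
eef_pos: [0.6399, 0.0203, 0.0198]
tool_rot: [0.0, 0.708, 0.706, -0.0]
contact_force: [0.7, 0.3, -0.5]
gripper_width: 0.234
grasp_force: 21.0
```

Released next, then I'll check the result with an image.

>>> {"op": "arm_command", "data": {"commands": [0,0,0,0,0,0,0.35,0,0,0,0,0,0,0.45,0,0,0,0,0,0,0.45,0,0,-0.02,0,0,0,0.45,0,0,-0.06,0,0,0,0.45,0,0,-0.1,0,0,0,0.45,-0.03,-0.04,-0.14,0,0,0,0.5,-0.073,-0.08,-0.14,0,0,0,0.5]}}

```text
t: 22.2
eef_pos: [0.5769, -0.0348, 0.1605]
tool_rot: [0.002, 0.706, 0.709, 0.004]
contact_force: [0.7, -1.4, -0.3]
gripper_width: 0.499
grasp_force: 0.0
```

>>> {"op": "arm_command", "data": {"commands": [0,-0.05,0,0,0,0,0.5,0,-0.1,0,0,0,0,0.5,0,-0.1,0,0,0,0,0.5,0,-0.1,0,0,0,0,0.5]}}

```text
t: 22.6
eef_pos: [0.4731, -0.0369, 0.1567]
tool_rot: [0.0, 0.707, 0.707, 0.0]
contact_force: [0.6, 0.5, 0.6]
gripper_width: 0.495
grasp_force: 0.0
```

Run:
```python
from h import *
c=snap('wrist','w4');s=snap('scene','s4');o=get_obs();print(o['eef_pos'].round(4),o['t'])
a=cv2.resize(c['img'][:,:,::-1],(520,390),interpolation=cv2.INTER_AREA)
b=cv2.resize(s['img'][150:420,140:530,::-1],(800,554),interpolation=cv2.INTER_CUBIC)
cv2.imwrite('pics/s4c.png',b);cv2.imwrite('pics/w4c.png',a)
```

```text
[ 0.4757 -0.0365  0.157 ] 22.7
```

View pics/s4c.png

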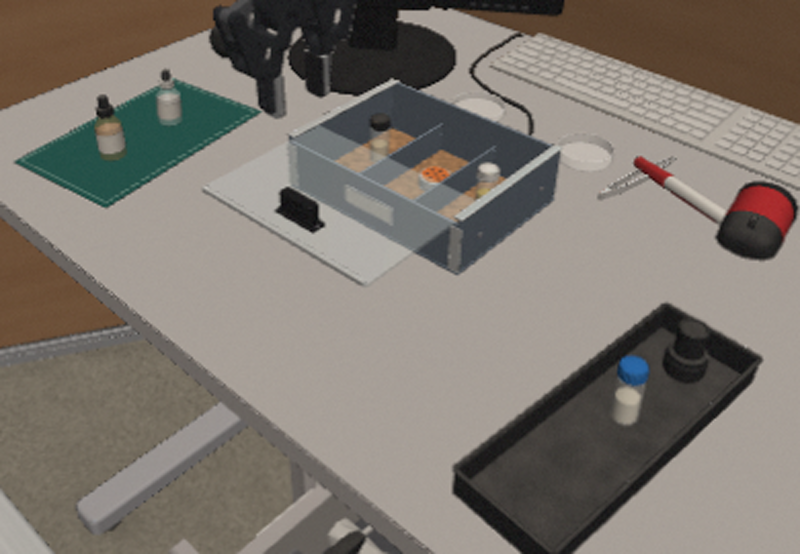

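The scene view shows the blue vial upright in the tray, the black vial in the free compartment, and both bottles standing on the mat. The cover can be shut now.

>>> {"op": "arm_command", "data": {"commands": [-0.016,-0.018,0,0,0,0,0.5,-0.016,-0.018,0.03,0,0,0,0.5,-0.016,-0.018,0.06,0,0,0,0.5,-0.016,-0.018,0.08,0,0,0,0.5,-0.016,-0.018,0.09,0,0,0,0.5,-0.016,-0.018,0.09,0,0,0,0.5]}}

```text
t: 23.3
eef_pos: [0.4564, -0.0527, 0.0653]
tool_rot: [-0.001, 0.707, 0.707, -0.001]
contact_force: [-0.4, -0.7, 0.7]
gripper_width: 0.497
grasp_force: 0.0
```

>>> {"op": "arm_command", "data": {"commands": [0,0,0,0,0,0,0.3,0,0,0,0,0,0,0.15,0,0,0,0,0,0,0.05,0,0,0,0,0,0,0,0,0,0,0,0,0,0,0,0,0,0,0,0,0]}}

```text
t: 23.9
eef_pos: [0.4571, -0.0528, 0.0673]
tool_rot: [0.001, 0.707, 0.707, 0.001]
contact_force: [-0.1, 0.4, 7.3]
gripper_width: 0.136
grasp_force: 24.6
```

>>> {"op": "arm_command", "data": {"commands": [0,0.01,0,0,0,0,0,0,0.025,0,0,0,0,0,0.001,0.045,0,0,0,0,0,0.001,0.065,0,0,0,0,0,0.002,0.085,0,0,0,0,0,0.002,0.1,0,0,0,0,0,0.002,0.112,0,0,0,0,0,0.002,0.117,0,0,0,0,0]}}

```text
t: 24.7
eef_pos: [0.5742, -0.0503, 0.0672]
tool_rot: [0.0, 0.707, 0.707, 0.0]
contact_force: [-13.8, -0.2, 18.2]
gripper_width: 0.135
grasp_force: 25.9
```

>>> {"op": "arm_command", "data": {"commands": [0,0.002,0,0,0,0,0,0,0.002,0,0,0,0,0]}}

```text
t: 24.9
eef_pos: [0.5741, -0.0503, 0.0673]
tool_rot: [-0.001, 0.707, 0.707, -0.001]
contact_force: [-5.8, 1.8, 12.1]
gripper_width: 0.134
grasp_force: 25.3
```

>>> {"op": "arm_command", "data": {"commands": [0,0,0,0,0,0,0.25,0,0,0,0,0,0,0.5,0,0,-0.03,0,0,0,0.5,0,0,-0.07,0,0,0,0.5,0,0,-0.11,0,0,0,0.6,0,0,-0.11,0,0,0,0.6]}}

```text
t: 25.5
eef_pos: [0.5786, -0.0511, 0.1818]
tool_rot: [0.003, 0.707, 0.707, 0.004]
contact_force: [0.5, 0.2, 0.9]
gripper_width: 0.604
grasp_force: 0.0
```

>>> {"op": "arm_command", "data": {"commands": [0.03,-0.014,0,0,0,-8.5,0.7,0.06,-0.028,0,0,0,-17,0.7,0.095,-0.042,0,0,0,-25.5,0.7,0.13,-0.056,0,0,0,-34,0.7,0.165,-0.07,0,0,0,-42.5,0.7,0.2,-0.085,0,0,0,-51,0.7,0.24,-0.1,0,0,0,-59.5,0.7,0.28,-0.12,0,0,0,-68,0.7]}}

```text
t: 26.3
eef_pos: [0.4545, 0.2303, 0.1759]
tool_rot: [0.0, 0.188, 0.982, 0.0]
contact_force: [0.9, 0.2, 0.1]
gripper_width: 0.698
grasp_force: 0.0
```

>>> {"op": "arm_command", "data": {"commands": [0,0,0,0,0,-8.5,0.7,0,0,0,0,0,-17,0.7,0,0,0,0,0,-22,0.7,0,0,0,0,0,-22,0.7,0,0,0,0,0,-22,0.7]}}

```text
t: 26.8
eef_pos: [0.4548, 0.2289, 0.1759]
tool_rot: [-0.0, 0.001, 1.0, -0.0]
contact_force: [0.0, 0.7, 0.2]
gripper_width: 0.7
grasp_force: 0.0
```

Run:
```python
from h import *
c=snap('wrist','w5');o=get_obs();print(o['eef_pos'].round(4),o['tool_rot'].round(4),o['t'])
cv2.imwrite('pics/w5c.png',cv2.resize(c['img'][:,:,::-1],(800,600),interpolation=cv2.INTER_CUBIC))
```

```text
[0.4549 0.229  0.1759] [-3.0e-04  1.4e-03  1.0e+00 -1.0e-04] 26.85
```

View pics/w5c.png

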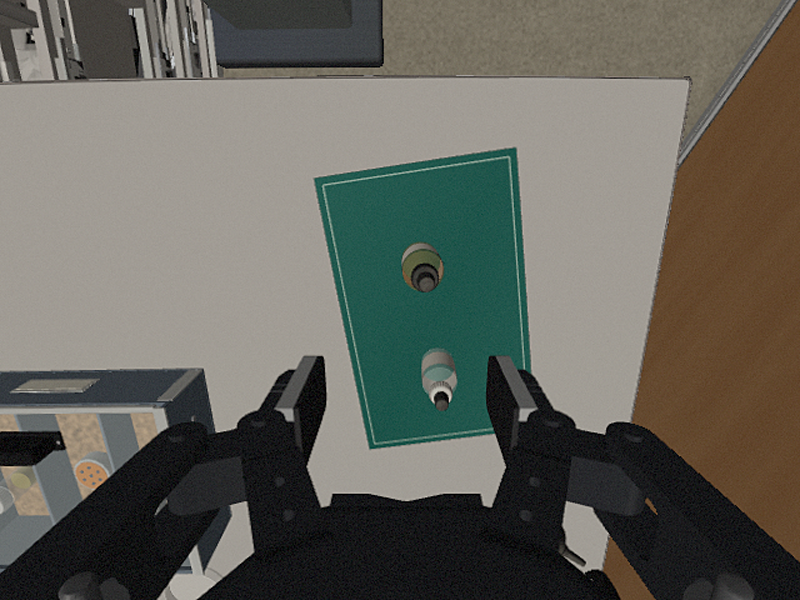

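Both bottles stand on the mat where I set them: amber at (422,265) and white at (438,370).

>>> {"op": "arm_command", "data": {"commands": [0.005,0.011,0.02,0,0,0,0.7,0.005,0.011,0.06,0,0,0,0.7,0.005,0.011,0.1,0,0,0,0.7,0.005,0.011,0.135,0,0,0,0.65,0.005,0.011,0.155,0,0,0,0.6,0.005,0.011,0.164,0,0,0,0.6,0.005,0.011,0.164,0,0,0,0.6], "force": 25}}

```text
t: 27.55
eef_pos: [0.4495, 0.2399, 0.0115]
tool_rot: [-0.001, 0.0, 1.0, -0.001]
contact_force: [-1.2, 0.4, 0.1]
gripper_width: 0.597
grasp_force: 0.0
```

>>> {"op": "arm_command", "data": {"commands": [0,0,0,0,0,0,0.25,0,0,0,0,0,0,0.15,0,0,0,0,0,0,0.1,0,0,0,0,0,0,0.1,0,0,0,0,0,0,0.1]}}

```text
t: 28.05
eef_pos: [0.451, 0.2407, 0.0136]
tool_rot: [0.001, 0.0, 1.0, 0.001]
contact_force: [-1.0, -1.4, 7.4]
gripper_width: 0.328
grasp_force: 25.2
```

>>> {"op": "arm_command", "data": {"commands": [0,0,-0.02,0,0,0,0.1,0,0,-0.05,0,0,0,0.1,-0.005,-0.025,-0.08,0,0,0,0.1,-0.012,-0.065,-0.09,0,0,0,0.1,-0.02,-0.11,-0.09,0,0,0,0.1,-0.028,-0.155,-0.09,0,0,0,0.1,-0.035,-0.2,-0.09,0,0,0,0.1,-0.042,-0.245,-0.09,0,0,0,0.1]}}

```text
t: 28.85
eef_pos: [0.4923, -0.0066, 0.103]
tool_rot: [0.001, 0.0, 1.0, 0.0]
contact_force: [0.8, -0.3, -0.4]
gripper_width: 0.325
grasp_force: 25.0
```

>>> {"op": "arm_command", "data": {"commands": [-0.008,-0.045,0,0,0,0,0.1,-0.014,-0.085,0,0,0,0,0.1,-0.0145,-0.102,0.0,0,0,0,0.1,-0.0145,-0.102,0.03,0,0,0,0.1,-0.0145,-0.102,0.06,0,0,0,0.1,-0.0145,-0.102,0.08,0,0,0,0.1,-0.0145,-0.102,0.0915,0,0,0,0.1,-0.0145,-0.102,0.0915,0,0,0,0.1]}}

```text
t: 29.65
eef_pos: [0.5067, -0.1068, 0.0106]
tool_rot: [-0.0, 0.0, 1.0, -0.0]
contact_force: [-0.6, 0.1, 0.3]
gripper_width: 0.326
grasp_force: 25.8
```

>>> {"op": "arm_command", "data": {"commands": [0,0,0,0,0,0,0.1,0,0,0,0,0,0,0.1]}}

```text
t: 29.85
eef_pos: [0.5069, -0.1068, 0.0114]
tool_rot: [0.001, 0.0, 1.0, -0.0]
contact_force: [0.2, 0.2, 0.1]
gripper_width: 0.325
grasp_force: 25.8
```

>>> {"op": "arm_command", "data": {"commands": [0,0,0,0,0,0,0.4,0,0,0,0,0,0,0.6,0,0,0,0,0,0,0.7,0,0,-0.02,0,0,0,0.7,0,0,-0.06,0,0,0,0.7,0,0,-0.1,0,0,0,0.7,0,0.03,-0.13,0,0,0,0.7,0,0.03,-0.13,0,0,0,0.7]}}

```text
t: 30.65
eef_pos: [0.5097, -0.0732, 0.1452]
tool_rot: [0.004, -0.002, 1.0, 0.001]
contact_force: [1.5, 0.9, 0.5]
gripper_width: 0.699
grasp_force: 0.0
```

>>> {"op": "arm_command", "data": {"commands": [-0.005,0.05,0,0,0,0,0.7,-0.01,0.1,0,0,0,0,0.7,-0.015,0.15,0,0,0,0,0.7,-0.02,0.2,0,0,0,0,0.7,-0.025,0.25,0,0,0,0,0.7,-0.03,0.295,0,0,0,0,0.7,-0.033,0.332,0,0,0,0,0.7,-0.033,0.332,0,0,0,0,0.7]}}

```text
t: 31.45
eef_pos: [0.5381, 0.2624, 0.1404]
tool_rot: [-0.0, -0.004, 1.0, 0.002]
contact_force: [-0.2, 0.5, -0.3]
gripper_width: 0.7
grasp_force: 0.0
```

>>> {"op": "arm_command", "data": {"commands": [0,0,0,0,0,0,0.7,0,0,0,0,0,0,0.7]}}

```text
t: 31.65
eef_pos: [0.5395, 0.2532, 0.1401]
tool_rot: [-0.0, 0.001, 1.0, -0.001]
contact_force: [-0.2, -0.1, -0.1]
gripper_width: 0.701
grasp_force: 0.0
```

>>> {"op": "arm_command", "data": {"commands": [0,0.001,0.03,0,0,0,0.7,0,0.001,0.07,0,0,0,0.7,0,0.001,0.105,0,0,0,0.65,0,0.001,0.123,0,0,0,0.6,0,0.001,0.13,0,0,0,0.6,0,0.001,0.13,0,0,0,0.6]}}

```text
t: 32.25
eef_pos: [0.5394, 0.2545, 0.0101]
tool_rot: [-0.001, 0.001, 1.0, -0.001]
contact_force: [-0.7, 0.9, -0.1]
gripper_width: 0.601
grasp_force: 0.0
```

>>> {"op": "arm_command", "data": {"commands": [0,0,0,0,0,0,0.25,0,0,0,0,0,0,0.15,0,0,0,0,0,0,0.1,0,0,0,0,0,0,0.1,0,0,0,0,0,0,0.1]}}

```text
t: 32.75
eef_pos: [0.5406, 0.2564, 0.0122]
tool_rot: [0.001, 0.0, 1.0, 0.0]
contact_force: [-0.6, -2.1, 7.0]
gripper_width: 0.307
grasp_force: 26.2
```

>>> {"op": "arm_command", "data": {"commands": [0,0,-0.02,0,0,0,0.1,0,0,-0.05,0,0,0,0.1,0.004,-0.025,-0.08,0,0,0,0.1,0.01,-0.06,-0.09,0,0,0,0.1,0.016,-0.1,-0.09,0,0,0,0.1,0.021,-0.14,-0.09,0,0,0,0.1,0.026,-0.18,-0.09,0,0,0,0.1,0.03,-0.22,-0.09,0,0,0,0.1]}}

```text
t: 33.55
eef_pos: [0.5091, 0.0348, 0.1012]
tool_rot: [0.0, -0.0, 1.0, -0.0]
contact_force: [0.3, -0.2, -0.8]
gripper_width: 0.308
grasp_force: 25.5
```

>>> {"op": "arm_command", "data": {"commands": [0.003,-0.03,0,0,0,0,0.1,0.0035,-0.046,0.0,0,0,0,0.1,0.0035,-0.046,0.03,0,0,0,0.1,0.0035,-0.046,0.06,0,0,0,0.1,0.0035,-0.046,0.08,0,0,0,0.1,0.0035,-0.046,0.09,0,0,0,0.1,0.0035,-0.046,0.0915,0,0,0,0.1,0.0035,-0.046,0.0915,0,0,0,0.1]}}

```text
t: 34.35
eef_pos: [0.5061, -0.0097, 0.0097]
tool_rot: [0.0, -0.0, 1.0, -0.0]
contact_force: [-0.0, -0.7, -0.2]
gripper_width: 0.305
grasp_force: 26.1
```

>>> {"op": "arm_command", "data": {"commands": [0,0,0,0,0,0,0.4,0,0,0,0,0,0,0.55,0,0,0,0,0,0,0.6,0,0,-0.02,0,0,0,0.6,0,0,-0.06,0,0,0,0.6,0,0,-0.1,0,0,0,0.6,0,-0.03,-0.15,0,0,0,0.6,0,-0.05,-0.19,0,0,0,0.6]}}

```text
t: 35.15
eef_pos: [0.5055, -0.0586, 0.1984]
tool_rot: [-0.0, -0.001, 1.0, 0.0]
contact_force: [1.4, -0.3, -1.5]
gripper_width: 0.603
grasp_force: 0.0
```

>>> {"op": "arm_command", "data": {"commands": [0,0,-0.02,0,0,0,0.9,0,0,-0.03,0,0,0,0.99,0,0,-0.03,0,0,0,0.99,0,0,-0.03,0,0,0,0.99]}}

```text
t: 35.55
eef_pos: [0.5052, -0.0578, 0.2253]
tool_rot: [-0.001, -0.001, 1.0, 0.0]
contact_force: [0.7, 0.3, -0.9]
gripper_width: 0.987
grasp_force: 0.0
```

Run:
```python
from h import *
c=snap('wrist','w6');o=get_obs();print(o['eef_pos'].round(4),o['t'])
cv2.imwrite('pics/w6c.png',cv2.resize(c['img'][:,:,::-1],(800,600),interpolation=cv2.INTER_CUBIC))
```

```text
[ 0.505  -0.0578  0.225 ] 35.6
```

View pics/w6c.png

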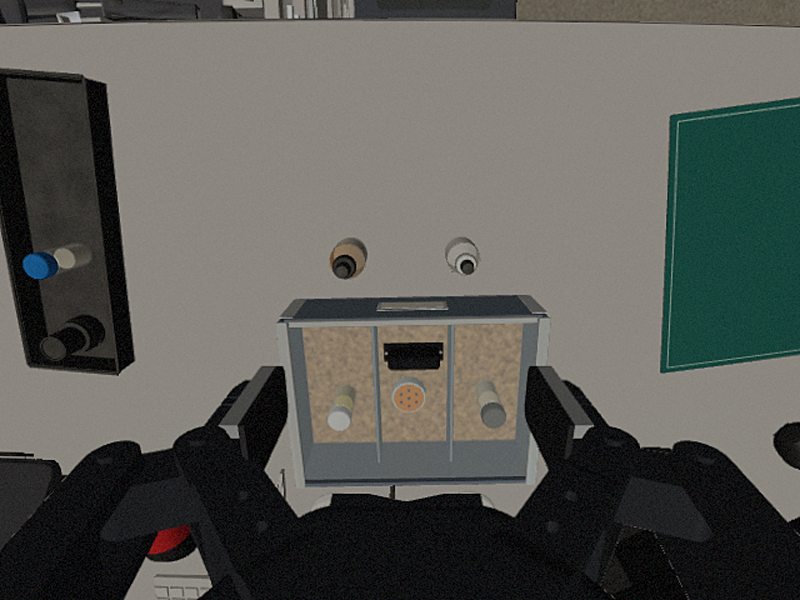

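The cover is shut and every item is upright. The bottle tips are at (344,268) and (467,268). I'll compare their positions with the start and hand in if they agree.

Run:
```python
from h import *
w=load('w6');W=lambda x,y,z:onz(w,(x/1.25,y/1.25),z)
d=[W(344,268,.074)-[.5033,-.1042],W(467,268,.067)-[.5052,-.0126]];b=W(416,350,.083)
print(np.round(d,4),b)
if np.abs(d).max()<.007: print(hand_in())
```

```text
[[-0.0016  0.0023]
 [-0.0019  0.0016]] [ 0.56287298 -0.04901782]
the job is handed in; nothing more can be done
None
```

The job is handed in at about 36 s: the blue-capped vial stands in the tray, the black-capped vial is in the freed compartment, the cover is shut against its stop, the white-capped vial was left alone, and both bottles measure within about 3 mm of where they started; the hand-in returned no verdict.

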